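# One stroke of the bench press on a phone frame

### The job

Push the phone frame along the press's guide until it is fully home against the end stop, then turn the flywheel clockwise (seen from above) by its crank knob, so that the press shaft makes its one full revolution and sinks the frame's brass bush, and stop gently when you feel the wheel come up against the press's stroke stop. Use a light hand: do not ram the frame, and do not force the wheel so hard (16 N) that the overload tab trips; let go of the knob with the wheel left at the stop, and leave the other things on the bench where they are.

Things in the scene. Friction and masses are not known exactly. Their poses are not given: they have to be found in the camera images.
- press: Grey bench press, fixed. Origin on the table directly under the ram and flywheel axis; z up, x points from the open front (robot's side) to the rear. Base plate 275 x 130 x 30 mm, from x=-175 to +100 mm. On it two steel guide rails, inner faces 76 mm apart, 9 mm high, from x=-115 to +20 mm. Head and column (x=-27 to +98, y within 50 mm) rise to 185 mm and carry the flywheel.
- stop: The guide's end stop, a fixed steel bar 102 x 20 x 20 mm across the guide; origin at the foot of its front face, on the base plate 30 mm above the table and 18 mm behind the wheel axis. The frame's far end comes to rest against this face.
- tab (a point): Tip of the flat steel overload tab, 10 mm wide, that sticks out from under the wheel on the press's +y side, 85 mm from the wheel axis, 189 mm above the table. It swings with the load on the crank against a spring and back: about 7 mm for each 10 N at the knob (so at the stop the knob still yields 4 mm for 10 N). Trips, and spoils the job, at 11 mm (about 16 N).
- frame: Loose aluminium phone frame, 160 x 74 x 10 mm, 0.16 kg, lying flat in the guide, 30 mm above the table. Origin at the centre of its underside; x along its length towards the end stop. Home when its far end touches the end stop: origin then at x=-62 mm in the press's frame. It starts 25 to 45 mm short of that.
- near_end (a point): Middle of the frame's near end face (74 mm wide, 10 mm high, looking out of the press's open front), 35 mm above the table; the base plate's top is 5 mm below this point. Push here along the press's x with closed fingers (it slides with about 1 N); when home it stands 142 mm before the wheel axis.
- bush_top (a point): Top centre of the brass press-fit bush, 10 mm across, standing 5 mm proud of the frame's top, 18 mm from its far end; under the ram when the frame is home. The stroke drives it in until about flush; that takes about 60 N at the ram, felt as some 3 to 5 N more at the knob in the first half of the turn.
- ram_face (a point): Centre of the ram's lower face, 18 mm across, on the wheel axis, 49 mm above the table at rest. In one shaft revolution the ram goes down 9.6 mm (half-way) and up again.
- hub (a point): Centre of the flywheel's hub top, on the vertical wheel axis, 219 mm above the table. The wheel is a dark steel disc 144 mm across, its flat top at 216 mm; the hub stands 3 mm above that. It turns clockwise from above; friction holds it where it is left.
- knob (a point): Centre (half-way up) of the black crank knob, an upright cylinder 22 mm across and 44 mm tall, from 220 to 264 mm above the table, 55 mm from the wheel axis. It spins freely on its stem, so the hand need not turn with the wheel. A full stroke takes the knob through 366 to 505 degrees; where it ends must be felt.
- clutch (a point): Top of the press head on the wheel axis, 185 mm up, under the wheel. Here is lost motion: the wheel first runs light (1 N at the knob) by an unknown 6 to 143 degrees, then picks up the shaft (3 to 4 N plus pressing load). Exactly one shaft revolution later the shaft meets a hard stop: a sharp force rise. The wheel is clamped at no set angle, so the knob's angle does not show the shaft's.
- flag_top (a point): Top of the brass stroke indicator pin, 8 mm across, in a boss 88 mm behind the wheel axis. At 193.5 mm above the table at the start, it rises evenly by 8 mm over the shaft's one revolution: fully up (201.5 mm) only at the stop. One millimetre of it is 45 degrees of the shaft, so it tells only roughly where the shaft stands.
- spare_frame: The spare phone frame without a bush, 160 x 74 x 10 mm, on the mat beside the press, a bystander to leave alone; origin at the centre of its underside.
- screwdriver: The red-handled screwdriver beside the press, a bystander to leave alone; origin at the centre of its underside.
- tape: The roll of tape, 72 mm across, 19 mm high, a bystander to leave alone; origin at the centre of its underside.
- cleaner: The white cleaner bottle, 48 mm across, 120 mm tall, a bystander to leave alone; origin at the centre of its underside.
- tray: The grey parts tray, 110 x 80 x 25 mm, a bystander to leave alone; origin at the centre of its underside.
- mouse: The black computer mouse, 62 mm across, a bystander to leave alone; origin at the centre of its underside.
- spray: The yellow spray can, 60 mm across, 190 mm tall, a bystander to leave alone; origin at the centre of its underside.
Mind the look-alikes: they are no part of the job. What is shaped like the frame but blue or orange is not meant.

How it is judged:
On the way, in this order (a step that is already met when the one before it is completed fails the run):
1. the frame is home against the end stop, with the bush still standing (x of frame in the frame of press above -0.064 m and angle between the x axis of frame and the x axis of press, either way round below 0.05 rad and z of frame in the frame of press below 0.0325 m and z of bush_top in the frame of frame above 0.0142 m), for 0.2 s.
2. the bush is pressed in (x of frame in the frame of press above -0.064 m and angle between the x axis of frame and the x axis of press, either way round below 0.05 rad and z of frame in the frame of press below 0.0325 m and z of bush_top in the frame of frame below 0.0117 m), for 0.1 s.
At the end, for the whole second after the job is handed in: The frame is home (within 2 mm of the end stop, straight within 0.05 rad, flat in the guide) and at rest, its bush stands less than 1.7 mm proud, and the indicator pin is within 0.15 mm of fully up (the shaft within about 7 degrees of its one revolution) (all of step 2 and z of flag_top in the frame of press above 0.20135 m and linear speed of frame below 0.01 m/s); the robot touches nothing.
It fails at once if the frame is rammed against the end stop with more than 35 N (contact force between frame and stop above 35 N).
It fails at once if the wheel is overloaded: the overload tab swings by more than 11 mm (about 16 N at the knob) (distance of tab from where it was at the start of the episode above 0.011 m).
It fails at once if a bystander is displaced by more than 20 mm (distance of any of spare_frame, screwdriver, tape, cleaner, tray, mouse, spray from where it was at the start of the episode above 0.02 m).
It also fails if it takes over 72 s, if anything falls off the work surface, if the arm or the gripper's body presses on something with over 40 N, if the wrist force passes 120 N, or if a joint passes its speed limit or range.

### The arm

A 6-joint arm with a two-finger parallel gripper is mounted at the origin on the work surface. World frame = base frame: x ahead of the robot, y to its left, z up, the work surface at z = 0. Lengths are in m, angles in rad, forces in N, time in s.
With the tool pointing down it reaches from about 0.35 to 0.875 m from the base axis. Payload 15.5 kg.
Tool frame: the origin (TCP) lies on the centre line of the jaws, within the pads' length; the fingertips stand 19 mm ahead of it and the grasp point (between the pads) is the TCP; z points along the fingers, y is the line along which they close (so a half turn about z gives the same grasp; the last joint's range is limited). The gripper opens to 85 mm and grips with 20 to 120 N. Pads are 22 mm wide; open, the fingers measure 114 mm over their backs; the gripper's body (76 mm by 85 mm) begins 54 mm behind the grasp point. The pads swing forward as they close: fully open they stand 13 mm farther back than shut.
Start: joints at [-1.369, 0.494, 1.345, -0, 1.302, -0.096], TCP at [0.183, -0.598, 0.25] pointing down, gripper open.
Joint ranges: [-2.91, 2.91], [-0.82, 2.16], [0.22, 2.67], [-1.22, 4.37], [0.12, 2.79], [-3.08, 3.08]. Speed limits (rad/s): [1.89, 1.89, 2.57, 3.01, 3.01, 3.01].

### API

Orientations are given as a 3x3 rotation matrix whose columns are the frame's x, y, z axes.
In Python, from plant import read_state, capture, camera_model, close_job, cut_out, landmark_of gives the robot as it stands. The module is installed in compiled form; this text tells all that it offers.
- The arm moves only by the tool arm_command, never from a script. Its argument "increments" is a list of rows, each a list of 7 numbers: the shift along the tool's x, y, z in m, then the turn, a rotation vector about the tool's x, y, z in rad, then the opening, from 0 (shut) to 1 (fully open). In form: [[tx, ty, tz, wx, wy, wz, claw], ...]. A call has 1 to 12 rows; each row is the pose to reach, as a shift and turn from the pose commanded when the call began, along the tool's axes at that moment; what a row does not reach only later rows make up. A row lasts 1/10 s, in which the tool goes at most 50 mm and 8.59 degrees, less where a joint would pass 70% of its speed; a pose out of reach is approached as far as the arm can. A call with a gripper value outside its range is refused whole. The fingers move at their own pace and stop on an object; the grip force is fixed at half the most. Time passes only in rows, so rows that repeat a pose let the fingers close. It gives the time, the measured TCP pose, the force, the opening and the grip force at its end, in the units of the state.
- read_state(): the state, without advancing time (a new reading comes with each control period).
- capture(name): name is "side" or "top"; returns the picture (480x640x3 uint8, red, green, blue); there is no depth.
- camera_model(name): a dict with "vertical_fov" (degrees; the focal length in pixels is half the picture's height over the tangent of half this angle, whatever the lens; pixels are square), "cx", "cy" (the principal point, pixels), "rvec" (rotation vector, rad) and "tvec" (3), from world to camera coordinates, as OpenCV has them. Camera axes: x right, y down, z forward; pixel columns grow to the right and rows downward; lengths in m; the calibration is good to about 2 mm. A picture is of the moment at which its call begins. camera_model takes no time and is no camera call.
- close_job(): hands the job in; it is judged then, once.
Trained networks look in the newest picture that a camera, given by its name, has taken for a name from the list of things; names that differ only in an ending like _2 or _b are one class to them, and where a whole thing is asked for, a point or a joint stands for the part that bears it (a point fixed in the world has none). Each returns a list of dicts, best first, with "score" (0 to 1); they miss things now and then, are a little off and sometimes report something else, mostly with a low value. They report only what shows in the picture. A call takes as long as a camera call. They do not tell look-alikes from the thing itself.
- cut_out(camera, label): "region" (480x640 bool, what is visible of it) and "uv" ([column, row] in pixels, amid what is visible of it).
- landmark_of(camera, label): "uv" ([column, row] in pixels: a listed point, or the origin of a listed thing).
The state is a dict: "t": time; "joint_positions": joint angles; "qvel": joint speeds; "joint_efforts": joint torques, N m; "eef_pos": TCP position; "tcp_rot": TCP orientation; "force": force on the tool from outside, world axes, zero at the start; "ft_torque": the same for the moment, N m; "gripper_width": finger opening in m; "grip_force": force on a finger pad.
Only numpy, scipy, OpenCV 4.12 (cv2) and the standard library are available. Lean on these libraries where they do the work, as an engineer would, in place of code of your own. Each camera call takes 0.05 s, during which the arm holds its last target. There are 200 camera calls.

## Working session

There is one attempt and no reset: what is moved stays moved. The work goes in short steps, Python scripts to look and compute and a tool call to move; the robot and the scene stay as the last step left them, time stands still between calls to the robot, and variables do not carry over. Pictures are saved under pics/ and viewed, at most 10 in all, crops included, and the job is handed in when it is done.

Besides the shell and the picture viewer there is one more tool, called by a JSON object that holds its "method" and its "body". arm_command: Moves the arm, as the interface text tells. Its arguments: {"type":"object","properties":{"increments":{"type":"array","items":{"type":"array","items":{"type":"number"}}}},"required":["increments"]}

```bash
mkdir -p pics
cat > h.py <<'E'
import numpy as np, cv2
from plant import *
def cam(n):
    m=camera_model(n); f=240/np.tan(np.radians(m["vertical_fov"]/2))
    R=cv2.Rodrigues(np.array(m["rvec"],float))[0]; t=np.array(m["tvec"],float).ravel()
    return f,m["cx"],m["cy"],R,t
def ray(n,uv):
    f,cx,cy,R,t=cam(n); d=R.T@np.array([(uv[0]-cx)/f,(uv[1]-cy)/f,1]); return -R.T@t,d
def atz(n,uv,z):
    o,d=ray(n,uv); return o+d*(z-o[2])/d[2]
def proj(n,p):
    f,cx,cy,R,t=cam(n); q=R@np.array(p)+t; return np.array([f*q[0]/q[2]+cx,f*q[1]/q[2]+cy])
def tri(a,b):
    A=[];B=[]
    for n,uv in a,b if False else (a,b):
        o,d=ray(n,uv); d/=np.linalg.norm(d); P=np.eye(3)-np.outer(d,d); A.append(P);B.append(P@o)
    return np.linalg.solve(sum(A),sum(B))
def save(n,name):
    im=capture(n); cv2.imwrite(f"pics/{name}.png",im[:,:,::-1]); return im
E
python3 - <<'E'
from h import *
np.set_printoptions(precision=4,suppress=True)
for n in("top","side"):
    save(n,n+"0"); print(n,camera_model(n),"origin",ray(n,(0,0))[0])
    for l,z in(("hub",.219),("knob",.242),("near_end",.035),("bush_top",.045),("tab",.189),("flag_top",.1935),("stop",.03),("press",0),("frame",.03),("spare_frame",0),("screwdriver",0),("cleaner",0),("spray",0),("tape",0),("tray",0),("mouse",0)):
        for r in landmark_of(n,l)[:2]: print(l,round(r["score"],2),np.array(r["uv"]),atz(n,r["uv"],z)[:2])
s=read_state();print(s["eef_pos"],s["tcp_rot"],s["t"])
E
```

```text
top {'vertical_fov': 43.67648041041085, 'cx': 332.94604925740157, 'cy': 237.35354060402162, 'rvec': array([ 2.138 , -2.1373,  0.1466]), 'tvec': array([0.0288, 0.4898, 1.6828])} origin [0.2332 0.0069 1.7373]
hub 0.65 [389.3 182.7] [ 0.6057 -0.1196]
hub 0.44 [499.9 195.6] [ 0.571  -0.4044]
knob 0.6 [370.6 169.8] [ 0.6341 -0.0701]
near_end 0.88 [264.  243.2] [0.4732 0.2272]
near_end 0.78 [380.8 256.8] [ 0.4338 -0.1079]
bush_top 0.36 [422.7 218.9] [ 0.5419 -0.2283]
tab 0.84 [350.  181.4] [ 0.6168 -0.018 ]
tab 0.51 [383.1 193.6] [ 0.5836 -0.1053]
press 0.71 [383.7 195. ] [ 0.6221 -0.1208]
frame 0.91 [381.9 231.7] [ 0.5072 -0.1121]
frame 0.88 [449.6 343.8] [ 0.1891 -0.2981]
spare_frame 0.9 [327.5 216.1] [0.5588 0.0456]
screwdriver 0.81 [424.4 220.7] [ 0.5447 -0.2394]
cleaner 0.83 [441.1 174.2] [ 0.6851 -0.292 ]
cleaner 0.61 [349.6 179.5] [ 0.6695 -0.0199]
spray 0.55 [500.4 195.9] [ 0.6189 -0.4651]
tape 0.77 [332.4 159.4] [0.7313 0.0314]
tape 0.42 [381.3 229.7] [ 0.518  -0.1125]
tray 0.59 [496.3 243.3] [ 0.4775 -0.4475]
mouse 0.53 [171.7 201.3] [0.604  0.5087]
side {'vertical_fov': 49.06537
[... 459 characters left out ...]
615  -0.1158]
press 0.69 [425.6 184.8] [ 0.4828 -0.4648]
frame 0.85 [253.5 327. ] [0.5358 0.2455]
frame 0.65 [350.1 235.4] [ 0.5269 -0.1268]
spare_frame 0.83 [301.8 276.1] [0.5588 0.0418]
spare_frame 0.21 [320.3 179.1] [ 0.7567 -0.2978]
screwdriver 0.67 [374.  251.5] [ 0.4575 -0.1398]
screwdriver 0.58 [366.2 217.5] [ 0.5474 -0.2377]
cleaner 0.59 [331.5 189.2] [ 0.7005 -0.2795]
spray 0.61 [388.9 167.7] [ 0.6167 -0.4706]
tape 0.93 [252.7 243.3] [0.7387 0.03  ]
tray 0.86 [424.3 189.2] [ 0.4758 -0.4444]
mouse 0.63 [143.4 406.4] [0.6027 0.5171]
mouse 0.29 [298.7 195.3] [ 0.7626 -0.1991]
[ 0.1828 -0.5977  0.2503] [[ 0.9563  0.2924  0.    ]
 [ 0.2924 -0.9563 -0.    ]
 [ 0.      0.     -1.    ]] 1.7
```

Run:
```python
import cv2
a=cv2.imread("pics/top0.png")[110:310,300:500]; b=cv2.imread("pics/side0.png")[130:330,220:420]
cv2.imwrite("pics/c0.png",cv2.hconcat([cv2.resize(x,(400,400),interpolation=cv2.INTER_CUBIC) for x in (a,b)]))
```

```text
(no output)
```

View pics/c0.png

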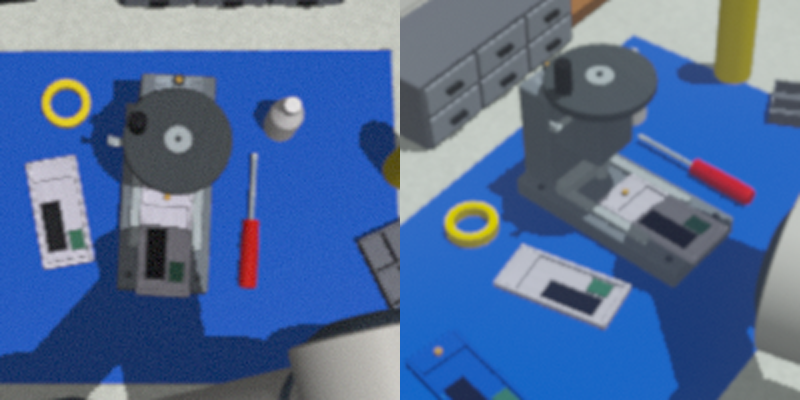

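View pics/top0.png

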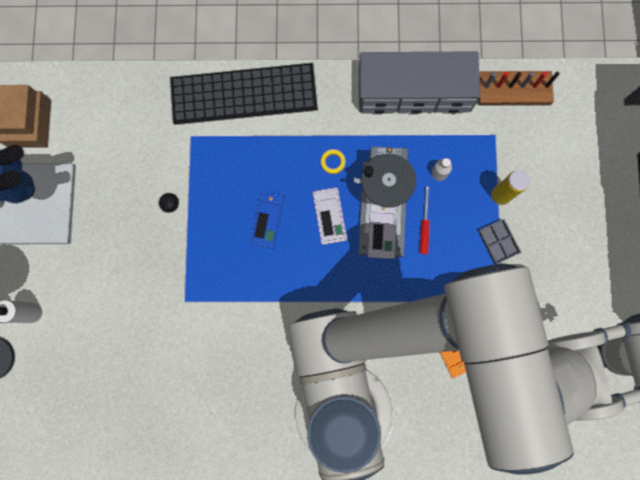

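Run:
```python
import cv2
a=cv2.imread("pics/top0.png")[140:265,345:425]; b=cv2.imread("pics/side0.png")[145:275,270:390]
cv2.imwrite("pics/c1.png",cv2.resize(a,None,fx=4.8,fy=4.8,interpolation=cv2.INTER_CUBIC))
cv2.imwrite("pics/c2.png",cv2.resize(b,None,fx=4.5,fy=4.5,interpolation=cv2.INTER_CUBIC))
```

```text
(no output)
```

View pics/c1.png

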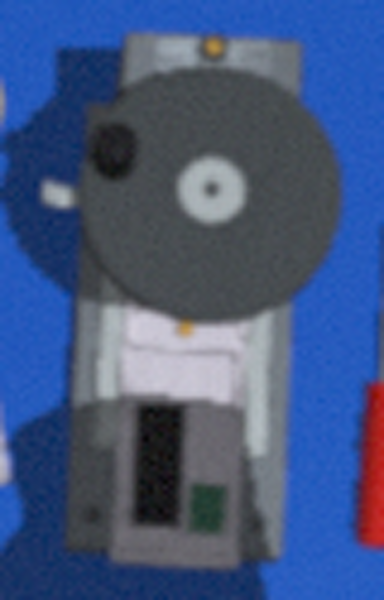

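View pics/c2.png

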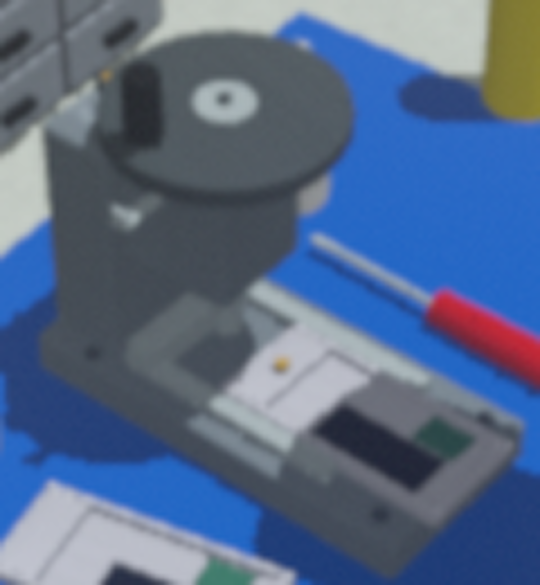

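```bash
cat > fit.py <<'E'
from h import *
from scipy.optimize import least_squares
np.set_printoptions(precision=4,suppress=True)
T=lambda u,v:("top",np.array([(u+.5)/4.8-.5+345,(v+.5)/4.8-.5+140]))
S=lambda u,v:("side",np.array([(u+.5)/4.5-.5+270,(v+.5)/4.5-.5+145]))
F=[((0,0,.219),T(211,189)),((.088,0,.1935),T(213,46)),((-.175,.065,.03),T(67,548)),((-.175,-.065,.03),T(280,558)),
((.098,.05,.185),T(127,36)),((.098,-.05,.185),T(301,41)),((0,0,.219),S(224,100)),((.088,0,.1935),S(105,75)),((-.175,-.065,.03),S(523,425))]
def W(p,q):
    c,s=np.cos(p[2]),np.sin(p[2]); return np.array([p[0]+c*q[0]-s*q[1],p[1]+s*q[0]+c*q[1],q[2]])
r=lambda p:np.concatenate([proj(m[0],W(p,q))-m[1] for q,m in F])
o=least_squares(r,[.61,-.12,0],loss="soft_l1"); p=o.x
print(p,np.degrees(p[2])); print(r(p).reshape(-1,2))
def loc(w):
    c,s=np.cos(p[2]),np.sin(p[2]); d=w-np.array([p[0],p[1],0]); return np.array([c*d[0]+s*d[1],-s*d[0]+c*d[1],w[2]])
for n,m,z in(("knob",T(114,150),.242),("knob",S(141,105),.242),("bush",T(185,328),.045),("bush",S(281,366),.045),("tab",T(42,192),.189),("tab",S(120,215),.189),("fl",T(110,562),.04),("fr",T(239,568),.04)):
    w=atz(*m,z); print(n,w,loc(w))
k=tri(T(114,150),S(141,105)); print("knob tri",k,loc(k),np.degrees(np.arctan2(loc(k)[1],loc(k)[0])),np.hypot(*loc(k)[:2]))
print("near_end start?",W(p,(-.142,0,.035)))
E
python3 fit.py
```

```text
[ 0.6164 -0.1175 -0.0531] -3.040650833732146
[[-0.1134 -0.2712]
 [ 0.0544 -0.2707]
 [-0.4298 -0.6728]
 [ 0.5254 -0.383 ]
 [-0.7842 -1.7605]
 [ 0.2956 -0.9879]
 [ 0.9601  1.7195]
 [ 1.556   1.7719]
 [ 1.8646  0.4545]]
knob [ 0.6314 -0.0644  0.242 ] [0.0121 0.0539 0.242 ]
knob [ 0.6375 -0.0684  0.242 ] [0.0185 0.0501 0.242 ]
bush [ 0.574  -0.1154  0.045 ] [-0.0424 -0.0002  0.045 ]
bush [ 0.5779 -0.1149  0.045 ] [-0.0385  0.0005  0.045 ]
tab [ 0.6217 -0.027   0.189 ] [0.0005 0.0907 0.189 ]
tab [ 0.6306 -0.0382  0.189 ] [0.01   0.0799 0.189 ]
fl [ 0.4335 -0.0697  0.04  ] [-0.1851  0.038   0.04  ]
fr [ 0.4299 -0.1462  0.04  ] [-0.1847 -0.0385  0.04  ]Traceback (most recent call last):
  File "fit.py", line 17, in <module>
    k=tri(T(114,150),S(141,105)); print("knob tri",k,loc(k),np.degrees(np.arctan2(loc(k)[1],loc(k)[0])),np.hypot(*loc(k)[:2]))
  File "h.py", line 16, in tri
    o,d=ray(n,uv); d/=np.linalg.norm(d); P=np.eye(3)-np.outer(d,d); A.append(P);B.append(P@o)
        ~~~^^^^^^
  File "h.py", line 8, in ray
    f,cx,cy,R,t=cam(n); d=R.T@np.array([(uv[0]-cx)/f,(uv[1]-cy)/f,1]); return -R.T@t,d
                ~~~^^^
  File "h.py", line 4, in cam
    m=camera_model(n); f=240/np.tan(np.radians(m["vertical_fov"]/2))
ValueError: cameras: side, top
```

{"method": "arm_command", "body": {"increments": [[0.03, -0.036, 0, 0, 0, 0.03, 0], [0.06, -0.072, 0, 0, 0, 0.07, 0], [0.09, -0.108, 0, 0, 0, 0.11, 0], [0.12, -0.144, 0, 0, 0, 0.15, 0], [0.15, -0.18, 0, 0, 0, 0.19, 0], [0.18, -0.216, 0, 0, 0, 0.23, 0], [0.21, -0.252, 0, 0, 0, 0.27, 0], [0.24, -0.288, 0.02, 0, 0, 0.31, 0], [0.27, -0.324, 0.05, 0, 0, 0.35, 0], [0.3, -0.36, 0.08, 0, 0, 0.35, 0], [0.325, -0.39, 0.11, 0, 0, 0.35, 0], [0.3425, -0.41, 0.14, 0, 0, 0.35, 0]]}}

```text
t: 2.9
eef_pos: [0.3911, -0.1047, 0.1109]
tcp_rot: [[0.999, -0.053, 0.002], [-0.053, -0.999, -0.001], [0.002, 0.001, -1.0]]
force: [0.8, -0.7, -0.3]
gripper_width: 0.0
grip_force: 0.0
```

{"method": "arm_command", "body": {"increments": [[0, 0, 0.02, 0, 0, 0, 0], [0, 0, 0.04, 0, 0, 0, 0], [0, 0, 0.0575, 0, 0, 0, 0], [0.01, 0, 0.0575, 0, 0, 0, 0], [0.018, 0, 0.0575, 0, 0, 0, 0], [0.022, 0, 0.0575, 0, 0, 0, 0], [0.022, 0, 0.0575, 0, 0, 0, 0]]}}

```text
t: 3.6
eef_pos: [0.4135, -0.1079, 0.0546]
tcp_rot: [[0.999, -0.053, 0.002], [-0.053, -0.999, -0.001], [0.002, 0.001, -1.0]]
force: [-0.2, -0.9, 0.1]
gripper_width: 0.0001
grip_force: 0.0
```

```bash
sed -i '/^k=tri/d' fit.py
python3 - <<'E'
from h import *
s=read_state();print(s["eef_pos"],s["force"])
im=save("side","s1"); cv2.imwrite("pics/s1c.png",cv2.resize(im[190:300,310:440],None,fx=4.5,fy=4.5,interpolation=cv2.INTER_CUBIC))
E
```

```text
[ 0.41345891 -0.10786172  0.05459591] [-0.15415066 -0.85611767  0.09435372]
```

View pics/s1c.png

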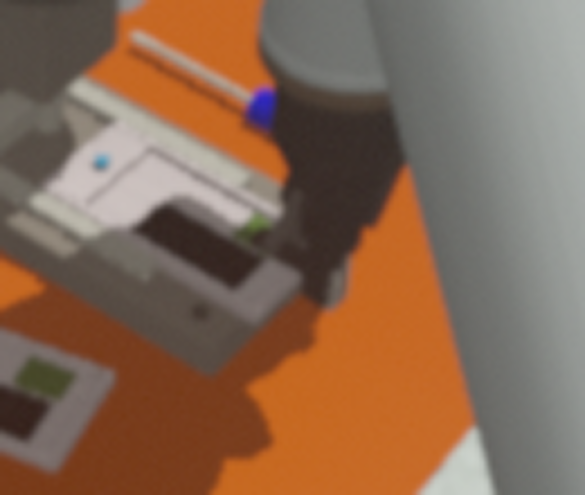

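{"method": "arm_command", "body": {"increments": [[0.003, 0, 0.001, 0, 0, 0, 0], [0.007, 0, 0.001, 0, 0, 0, 0], [0.012, 0, 0.001, 0, 0, 0, 0], [0.017, 0, 0.001, 0, 0, 0, 0], [0.022, 0, 0.001, 0, 0, 0, 0], [0.027, 0, 0.001, 0, 0, 0, 0], [0.032, 0, 0.001, 0, 0, 0, 0], [0.036, 0, 0.001, 0, 0, 0, 0], [0.039, 0, 0.001, 0, 0, 0, 0], [0.041, 0, 0.001, 0, 0, 0, 0], [0.042, 0, 0.001, 0, 0, 0, 0], [0.042, 0, 0.001, 0, 0, 0, 0]]}}

```text
t: 4.85
eef_pos: [0.4541, -0.1097, 0.0527]
tcp_rot: [[0.999, -0.053, 0.0], [-0.053, -0.999, -0.0], [0.0, 0.0, -1.0]]
force: [0.0, -0.4, 0.5]
gripper_width: -0.0004
grip_force: 0.0
```

{"method": "arm_command", "body": {"increments": [[0.001, 0, 0, 0, 0, 0, 0], [0.002, 0, 0, 0, 0, 0, 0], [0.003, 0, 0, 0, 0, 0, 0], [0.003, 0, 0, 0, 0, 0, 0]]}}

```text
t: 5.25
eef_pos: [0.4572, -0.1099, 0.0527]
tcp_rot: [[0.999, -0.053, 0.0], [-0.053, -0.999, -0.0], [0.0, 0.0, -1.0]]
force: [-0.5, 0.3, 0.0]
gripper_width: -0.0001
grip_force: 0.0
```

{"method": "arm_command", "body": {"increments": [[0.001, 0, 0, 0, 0, 0, 0], [0.002, 0, 0, 0, 0, 0, 0], [0.002, 0, 0, 0, 0, 0, 0]]}}

```text
t: 5.55
eef_pos: [0.4591, -0.11, 0.0527]
tcp_rot: [[0.999, -0.053, 0.0], [-0.053, -0.999, -0.0], [0.0, 0.0, -1.0]]
force: [0.4, -0.1, 0.1]
gripper_width: 0.0002
grip_force: 0.1
```

{"method": "arm_command", "body": {"increments": [[0.001, 0, 0, 0, 0, 0, 0], [0.002, 0, 0, 0, 0, 0, 0], [0.002, 0, 0, 0, 0, 0, 0]]}}

```text
t: 5.85
eef_pos: [0.4612, -0.1101, 0.0527]
tcp_rot: [[0.999, -0.053, 0.0], [-0.053, -0.999, -0.0], [0.0, 0.0, -1.0]]
force: [-0.6, 0.0, -0.5]
gripper_width: 0.0
grip_force: 0.0
```

{"method": "arm_command", "body": {"increments": [[0.001, 0, 0, 0, 0, 0, 0], [0.001, 0, 0, 0, 0, 0, 0]]}}

```text
t: 6.05
eef_pos: [0.4621, -0.1101, 0.0527]
tcp_rot: [[0.999, -0.053, 0.0], [-0.053, -0.999, -0.0], [0.0, 0.0, -1.0]]
force: [-0.8, 0.1, 0.3]
gripper_width: -0.0002
grip_force: 0.1
```

{"method": "arm_command", "body": {"increments": [[0.001, 0, 0, 0, 0, 0, 0], [0.001, 0, 0, 0, 0, 0, 0]]}}

```text
t: 6.25
eef_pos: [0.4631, -0.1102, 0.0527]
tcp_rot: [[0.999, -0.053, 0.0], [-0.053, -0.999, -0.0], [0.0, 0.0, -1.0]]
force: [-0.6, 0.6, -0.4]
gripper_width: -0.0001
grip_force: 0.2
```

Run:
```python
from h import *
s=read_state();print(s["eef_pos"],s["force"])
im=save("side","s2"); cv2.imwrite("pics/s2c.png",cv2.resize(im[190:300,290:420,::-1],None,fx=4.5,fy=4.5,interpolation=cv2.INTER_CUBIC))
```

```text
[ 0.4630555  -0.11017821  0.05272481] [-0.61724566  0.55822213 -0.44609153]
```

View pics/s2c.png

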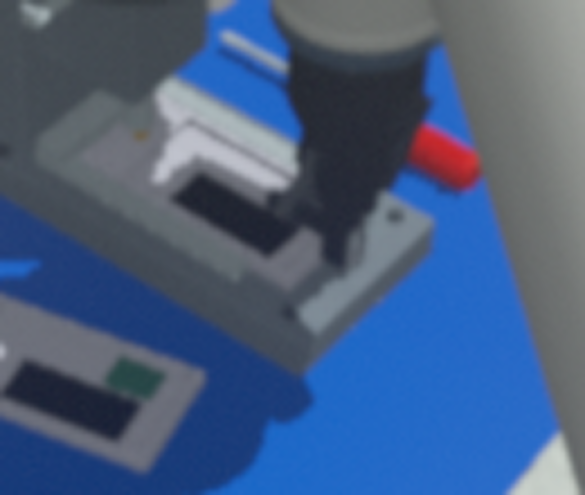

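{"method": "arm_command", "body": {"increments": [[0.001, 0, 0, 0, 0, 0, 0], [0.0015, 0, 0, 0, 0, 0, 0], [0.0015, 0, 0, 0, 0, 0, 0]]}}

```text
t: 6.6
eef_pos: [0.4645, -0.1103, 0.0527]
tcp_rot: [[0.999, -0.053, 0.0], [-0.053, -0.999, -0.0], [0.0, 0.0, -1.0]]
force: [-1.1, 0.4, 0.1]
gripper_width: 0.0004
grip_force: 0.2
```

{"method": "arm_command", "body": {"increments": [[0.001, 0, 0, 0, 0, 0, 0], [0.0015, 0, 0, 0, 0, 0, 0], [0.0015, 0, 0, 0, 0, 0, 0]]}}

```text
t: 6.9
eef_pos: [0.4651, -0.1101, 0.0527]
tcp_rot: [[0.999, -0.053, -0.002], [-0.053, -0.999, 0.0], [-0.002, -0.0, -1.0]]
force: [-5.5, -1.2, 3.8]
gripper_width: -0.0002
grip_force: 3.0
```

{"method": "arm_command", "body": {"increments": [[0.001, 0, 0, 0, 0, 0, 0], [0.001, 0, 0, 0, 0, 0, 0]]}}

```text
t: 7.1
eef_pos: [0.4652, -0.11, 0.0526]
tcp_rot: [[0.999, -0.053, -0.003], [-0.053, -0.999, 0.001], [-0.003, -0.001, -1.0]]
force: [-10.8, -1.5, 6.3]
gripper_width: 0.0
grip_force: 5.1
```

{"method": "arm_command", "body": {"increments": [[0.001, 0, 0, 0, 0, 0, 0], [0.001, 0, 0, 0, 0, 0, 0]]}}

```text
t: 7.3
eef_pos: [0.4653, -0.1099, 0.0525]
tcp_rot: [[0.999, -0.053, -0.005], [-0.053, -0.999, 0.001], [-0.005, -0.001, -1.0]]
force: [-15.4, -2.2, 10.6]
gripper_width: -0.0002
grip_force: 7.4
```

{"method": "arm_command", "body": {"increments": [[-0.003, 0, 0, 0, 0, 0, 0], [-0.006, 0, 0, 0, 0, 0, 0], [-0.015, 0, 0, 0, 0, 0, 0], [-0.03, 0, -0.01, 0, 0, 0, 0], [-0.045, 0, -0.04, 0, 0, 0, 0], [-0.045, 0, -0.08, 0, 0, 0, 0.5], [-0.045, 0, -0.12, 0, 0, 0, 1], [-0.045, 0, -0.16, 0, 0, 0, 1], [-0.045, 0, -0.2, 0, 0, 0, 1], [-0.045, 0, -0.24, 0, 0, 0, 1], [-0.045, 0, -0.26, 0, 0, 0, 1], [-0.045, 0, -0.26, 0, 0, 0, 1]]}}

```text
t: 8.5
eef_pos: [0.4237, -0.1084, 0.3153]
tcp_rot: [[0.999, -0.053, 0.005], [-0.053, -0.999, -0.002], [0.005, 0.002, -1.0]]
force: [1.2, -0.3, -0.2]
gripper_width: 0.0855
grip_force: 0.0
```

Run:
```python
from h import *
np.set_printoptions(precision=4,suppress=True)
s=read_state();P=np.array(s["eef_pos"]);print(P,s["force"])
for l,z in(("bush_top",.045),("near_end",.035),("frame",.03),("knob",.242)):
  for c in("top","side"):
    capture(c)
    for r in landmark_of(c,l)[:2]: print(l,c,round(r["score"],2),atz(c,r["uv"],z)[:2])
print("delta in tool",np.array(s["tcp_rot"]).T@(np.array([.6347,-.0655,.31])-P))
```

```text
[ 0.4237 -0.1084  0.3153] [ 1.1816 -0.2898 -0.2168]
bush_top side 0.2 [ 0.6232 -0.127 ]
near_end top 0.91 [0.468  0.2254]
near_end top 0.81 [ 0.2514 -0.2653]
near_end side 0.67 [0.4586 0.2489]
near_end side 0.65 [0.7025 0.0519]
frame top 0.92 [ 0.18   -0.3074]
frame top 0.74 [0.5407 0.2204]
frame side 0.9 [0.546  0.2462]
frame side 0.57 [ 0.5689 -0.1179]
knob top 0.46 [ 0.632  -0.0676]
knob side 0.75 [0.3744 0.0495]
knob side 0.44 [ 0.6385 -0.0761]
delta in tool [ 0.2084 -0.0541  0.0062]
```

{"method": "arm_command", "body": {"increments": [[0.03, -0.008, 0, 0, 0, 0, 1], [0.06, -0.016, 0, 0, 0, 0, 1], [0.09, -0.024, 0, 0, 0, 0, 1], [0.12, -0.032, 0, 0, 0, 0, 1], [0.15, -0.04, 0, 0, 0, 0, 1], [0.18, -0.048, 0, 0, 0, 0, 1], [0.2, -0.0525, 0, 0, 0, 0, 1], [0.2085, -0.054, 0, 0, 0, 0, 1], [0.2085, -0.054, 0, 0, 0, 0, 1]]}}

```text
t: 10.2
eef_pos: [0.6344, -0.0651, 0.3122]
tcp_rot: [[0.999, -0.053, -0.001], [-0.053, -0.999, 0.0], [-0.001, -0.0, -1.0]]
force: [-0.2, -0.1, -0.5]
gripper_width: 0.0852
grip_force: 0.0
```

Run:
```python
from h import *
s=read_state();print(s["eef_pos"],s["force"])
a=save("side","s3"); b=save("top","t3")
x=[cv2.resize(i,(400,400),interpolation=cv2.INTER_CUBIC) for i in (a[110:220,245:355,::-1],b[120:230,320:430,::-1])]
cv2.imwrite("pics/c3.png",cv2.hconcat(x))
```

```text
[ 0.63443742 -0.06511438  0.31221486] [-0.18378536 -0.11378221 -0.51476248]
```

View pics/c3.png

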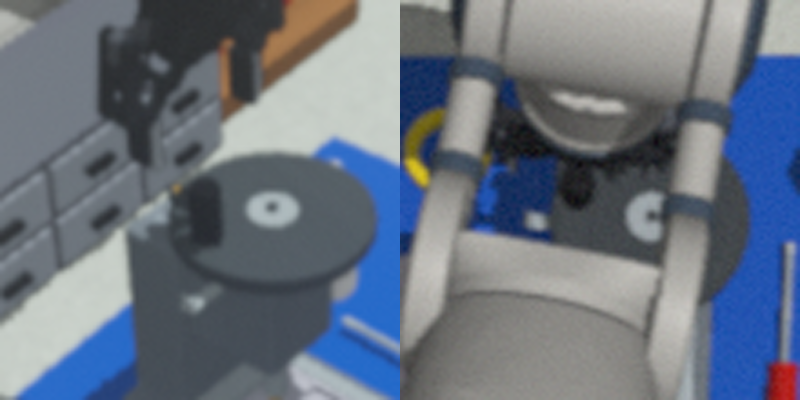

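Run:
```python
from h import *
np.set_printoptions(precision=4,suppress=True)
for z in(.306,.264): print(proj("side",(.6344,-.0651,z)))
print(atz("side",(301.2,160),.264),atz("side",(301.2,169),.242))
print([proj("side",(.6344-.053*d,-.0651-.9986*d,.306)) for d in(-.05,.05)])
```

```text
[300.0246 147.1917]
[300.7383 161.7529]
[ 0.6378 -0.0711  0.264 ] [ 0.6345 -0.0656  0.242 ]
[array([285.3484, 157.2977]), array([314.0714, 137.5191])]
```

{"method": "arm_command", "body": {"increments": [[0, 0, 0.02, 0, 0, 0, 1], [0, 0, 0.04, 0, 0, 0, 1], [0, 0, 0.055, 0, 0, 0, 1], [0, 0, 0.066, 0, 0, 0, 1], [0, 0, 0.067, 0, 0, 0, 1], [0, 0, 0.067, 0, 0, 0, 1]]}}

```text
t: 10.9
eef_pos: [0.6339, -0.0653, 0.2462]
tcp_rot: [[0.999, -0.053, 0.0], [-0.053, -0.999, -0.0], [0.0, 0.0, -1.0]]
force: [-0.9, 0.0, 0.3]
gripper_width: 0.0853
grip_force: 0.0
```

{"method": "arm_command", "body": {"increments": [[0, 0, 0, 0, 0, 0, 0.45], [0, 0, 0, 0, 0, 0, 0.4], [0, 0, 0, 0, 0, 0, 0.36], [0, 0, 0, 0, 0, 0, 0.33], [0, 0, 0, 0, 0, 0, 0.31], [0, 0, 0, 0, 0, 0, 0.3], [0, 0, 0, 0, 0, 0, 0.3]]}}

```text
t: 11.6
eef_pos: [0.6341, -0.0652, 0.2457]
tcp_rot: [[0.999, -0.053, 0.0], [-0.053, -0.999, 0.0], [0.0, -0.0, -1.0]]
force: [-0.2, 0.2, 0.3]
gripper_width: 0.0255
grip_force: 0.0
```

Run:
```python
from h import *
s=read_state();print(s["eef_pos"],s["force"],s["gripper_width"],s["grip_force"])
```

```text
[ 0.63409605 -0.06519737  0.24572126] [-0.22809099  0.17469142  0.26590176] 0.025462586561435286 0.0
```

{"method": "arm_command", "body": {"increments": [[0, 0, 0, 0, 0, 0, 0.25], [0, 0, 0, 0, 0, 0, 0.2], [0, 0, 0, 0, 0, 0, 0.1], [0, 0, 0, 0, 0, 0, 0], [0, 0, 0, 0, 0, 0, 0]]}}

```text
t: 12.1
eef_pos: [0.6339, -0.0659, 0.2458]
tcp_rot: [[0.999, -0.053, -0.0], [-0.053, -0.999, -0.001], [-0.0, 0.001, -1.0]]
force: [-1.3, -5.8, 1.3]
gripper_width: 0.0207
grip_force: 58.5
```

Run:
```python
from h import *
s=read_state();print(s["eef_pos"],s["force"],s["gripper_width"],s["grip_force"],s["joint_positions"])
```

```text
[ 0.633915   -0.06586075  0.2457544 ] [-1.34380109 -5.77628565  1.28186597] 0.020703930837235228 58.4900164604187 [-1.96628577e-01  5.15308847e-01  1.31867540e+00 -1.13781309e-03
  1.30770002e+00  1.42789943e+00]
```

```bash
cat > rows.py <<'E'
import sys,numpy as np,json
# args: cx cy (mm, tool frame rel grip start), qx qy (mm), a0 a1 step(deg)
cx,cy,qx,qy,a0,a1,st=map(float,sys.argv[1:8])
A=np.arange(a0-st,a1-1e-6,-st)
Q=[(cx+55*np.cos(np.radians(a)),cy-55*np.sin(np.radians(a))) for a in A]
print(json.dumps([[round((x-qx)/1000,4),round((y-qy)/1000,4),0,0,0,0,0] for x,y in Q]).replace(".0,",",")); print("q end",np.round(Q[-1],1))
E
python3 rows.py -16.1 53.2 0 0 73 25 4
```

```text
[[0.0036, 0.0019, 0, 0, 0, 0, 0], [0.0071, 0.0034, 0, 0, 0, 0, 0], [0.0106, 0.0051, 0, 0, 0, 0, 0], [0.0139, 0.0071, 0, 0, 0, 0, 0], [0.017, 0.0093, 0, 0, 0, 0, 0], [0.02, 0.0117, 0, 0, 0, 0, 0], [0.0228, 0.0143, 0, 0, 0, 0, 0], [0.0254, 0.0171, 0, 0, 0, 0, 0], [0.0278, 0.0201, 0, 0, 0, 0, 0], [0.03, 0.0232, 0, 0, 0, 0, 0], [0.032, 0.0265, 0, 0, 0, 0, 0], [0.0337, 0.03, 0, 0, 0, 0, 0]]
q end [33.7 30. ]
```

{"method": "arm_command", "body": {"increments": [[0.0036, 0.0019, 0, 0, 0, 0, 0], [0.0071, 0.0034, 0, 0, 0, 0, 0], [0.0106, 0.0051, 0, 0, 0, 0, 0], [0.0139, 0.0071, 0, 0, 0, 0, 0], [0.017, 0.0093, 0, 0, 0, 0, 0], [0.02, 0.0117, 0, 0, 0, 0, 0], [0.0228, 0.0143, 0, 0, 0, 0, 0], [0.0254, 0.0171, 0, 0, 0, 0, 0], [0.0278, 0.0201, 0, 0, 0, 0, 0], [0.03, 0.0232, 0, 0, 0, 0, 0], [0.032, 0.0265, 0, 0, 0, 0, 0], [0.0337, 0.03, 0, 0, 0, 0, 0]]}}

```text
t: 13.3
eef_pos: [0.6684, -0.0963, 0.2466]
tcp_rot: [[0.999, -0.053, 0.005], [-0.053, -0.999, 0.001], [0.005, -0.001, -1.0]]
force: [10.5, 7.8, 5.3]
gripper_width: 0.0207
grip_force: 58.6
```

```bash
python3 rows.py -13 54.1 33.7 30 27 -33 5
```

```text
[[0.0043, 0.0035, 0, 0, 0, 0, 0], [0.0059, 0.008, 0, 0, 0, 0, 0], [0.0071, 0.0127, 0, 0, 0, 0, 0], [0.0079, 0.0174, 0, 0, 0, 0, 0], [0.0083, 0.0222, 0, 0, 0, 0, 0], [0.0082, 0.027, 0, 0, 0, 0, 0], [0.0078, 0.0318, 0, 0, 0, 0, 0], [0.0069, 0.0365, 0, 0, 0, 0, 0], [0.0056, 0.0411, 0, 0, 0, 0, 0], [0.0039, 0.0456, 0, 0, 0, 0, 0], [0.0019, 0.0499, 0, 0, 0, 0, 0], [-0.0006, 0.0541, 0, 0, 0, 0, 0]]
q end [33.1 84.1]
```

{"method": "arm_command", "body": {"increments": [[0.0043, 0.0035, 0, 0, 0, 0, 0], [0.0059, 0.008, 0, 0, 0, 0, 0], [0.0071, 0.0127, 0, 0, 0, 0, 0], [0.0079, 0.0174, 0, 0, 0, 0, 0], [0.0083, 0.0222, 0, 0, 0, 0, 0], [0.0082, 0.027, 0, 0, 0, 0, 0], [0.0078, 0.0318, 0, 0, 0, 0, 0], [0.0069, 0.0365, 0, 0, 0, 0, 0], [0.0056, 0.0411, 0, 0, 0, 0, 0], [0.0039, 0.0456, 0, 0, 0, 0, 0], [0.0019, 0.0499, 0, 0, 0, 0, 0], [-0.0006, 0.0541, 0, 0, 0, 0, 0]]}}

```text
t: 14.5
eef_pos: [0.664, -0.1513, 0.2465]
tcp_rot: [[0.999, -0.053, 0.003], [-0.053, -0.999, -0.0], [0.003, 0.0, -1.0]]
force: [7.2, 5.0, 5.7]
gripper_width: 0.0208
grip_force: 58.9
```

```bash
cat > circ.py <<'E'
import numpy as np,sys,json
from scipy.optimize import least_squares
P=np.array(json.loads(sys.argv[1])); F=np.array(json.loads(sys.argv[2]))
o=least_squares(lambda c:np.hypot(*(P-c).T)-.055,[.618,-.1186]); c=o.x
d=P[-1]-c; th=np.arctan2(d[1],d[0]); r=d/np.hypot(*d); t=np.array([r[1],-r[0]])
s=c-P[0]; print("centre",c.round(4),"res",(o.fun*1e3).round(2),"local alpha",np.degrees(th)+3.04,"rad",F@r,"resist",-F@t)
print("Cq",1e3*(.9986*s[0]-.053*s[1]),1e3*(-.053*s[0]-.9986*s[1])+.6)
E
python3 rows.py -13 54.1 33.1 84.1 -33 -93 5
```

```text
[[-0.0028, 0.0039, 0, 0, 0, 0, 0], [-0.0059, 0.0075, 0, 0, 0, 0, 0], [-0.0093, 0.0109, 0, 0, 0, 0, 0], [-0.013, 0.0139, 0, 0, 0, 0, 0], [-0.017, 0.0166, 0, 0, 0, 0, 0], [-0.0211, 0.019, 0, 0, 0, 0, 0], [-0.0255, 0.021, 0, 0, 0, 0, 0], [-0.03, 0.0226, 0, 0, 0, 0, 0], [-0.0347, 0.0238, 0, 0, 0, 0, 0], [-0.0394, 0.0246, 0, 0, 0, 0, 0], [-0.0442, 0.025, 0, 0, 0, 0, 0], [-0.049, 0.0249, 0, 0, 0, 0, 0]]
q end [-15.9 109. ]
```

```bash
python3 circ.py "[[0.6339,-0.0659],[0.6684,-0.0963],[0.664,-0.1513]]" "[7.2,5.0]"
```

```text
centre [ 0.6189 -0.1192] res [ 0.4  -0.44  0.35] local alpha -32.36933541027589 rad 2.9711706017275787 resist 8.246947632635349
Cq -12.165777097444135 54.64968397176281
```

```bash
python3 rows.py -12.4 54.5 33.1 84.1 -33 -93 5
```

```text
[[-0.0022, 0.0043, 0, 0, 0, 0, 0], [-0.0053, 0.0079, 0, 0, 0, 0, 0], [-0.0087, 0.0113, 0, 0, 0, 0, 0], [-0.0124, 0.0143, 0, 0, 0, 0, 0], [-0.0164, 0.017, 0, 0, 0, 0, 0], [-0.0205, 0.0194, 0, 0, 0, 0, 0], [-0.0249, 0.0214, 0, 0, 0, 0, 0], [-0.0294, 0.023, 0, 0, 0, 0, 0], [-0.0341, 0.0242, 0, 0, 0, 0, 0], [-0.0388, 0.025, 0, 0, 0, 0, 0], [-0.0436, 0.0254, 0, 0, 0, 0, 0], [-0.0484, 0.0253, 0, 0, 0, 0, 0]]
q end [-15.3 109.4]
```

{"method": "arm_command", "body": {"increments": [[-0.0022, 0.0043, 0, 0, 0, 0, 0], [-0.0053, 0.0079, 0, 0, 0, 0, 0], [-0.0087, 0.0113, 0, 0, 0, 0, 0], [-0.0124, 0.0143, 0, 0, 0, 0, 0], [-0.0164, 0.017, 0, 0, 0, 0, 0], [-0.0205, 0.0194, 0, 0, 0, 0, 0], [-0.0249, 0.0214, 0, 0, 0, 0, 0], [-0.0294, 0.023, 0, 0, 0, 0, 0], [-0.0341, 0.0242, 0, 0, 0, 0, 0], [-0.0388, 0.025, 0, 0, 0, 0, 0], [-0.0436, 0.0254, 0, 0, 0, 0, 0], [-0.0484, 0.0253, 0, 0, 0, 0, 0]]}}

```text
t: 15.7
eef_pos: [0.6141, -0.1744, 0.2464]
tcp_rot: [[0.999, -0.053, 0.003], [-0.053, -0.999, -0.001], [0.003, 0.001, -1.0]]
force: [4.7, -0.6, 4.9]
gripper_width: 0.021
grip_force: 58.9
```

```bash
python3 rows.py -12.4 54.5 -15.3 109.4 -93 -153 5
```

```text
[[-0.0048, -0.0004, 0, 0, 0, 0, 0], [-0.0095, -0.0013, 0, 0, 0, 0, 0], [-0.0141, -0.0026, 0, 0, 0, 0, 0], [-0.0186, -0.0043, 0, 0, 0, 0, 0], [-0.0229, -0.0063, 0, 0, 0, 0, 0], [-0.0271, -0.0088, 0, 0, 0, 0, 0], [-0.031, -0.0116, 0, 0, 0, 0, 0], [-0.0346, -0.0147, 0, 0, 0, 0, 0], [-0.038, -0.0181, 0, 0, 0, 0, 0], [-0.041, -0.0218, 0, 0, 0, 0, 0], [-0.0437, -0.0258, 0, 0, 0, 0, 0], [-0.0461, -0.0299, 0, 0, 0, 0, 0]]
q end [-61.4  79.5]
```

{"method": "arm_command", "body": {"increments": [[-0.0048, -0.0004, 0, 0, 0, 0, 0], [-0.0095, -0.0013, 0, 0, 0, 0, 0], [-0.0141, -0.0026, 0, 0, 0, 0, 0], [-0.0186, -0.0043, 0, 0, 0, 0, 0], [-0.0229, -0.0063, 0, 0, 0, 0, 0], [-0.0271, -0.0088, 0, 0, 0, 0, 0], [-0.031, -0.0116, 0, 0, 0, 0, 0], [-0.0346, -0.0147, 0, 0, 0, 0, 0], [-0.038, -0.0181, 0, 0, 0, 0, 0], [-0.041, -0.0218, 0, 0, 0, 0, 0], [-0.0437, -0.0258, 0, 0, 0, 0, 0], [-0.0461, -0.0299, 0, 0, 0, 0, 0]]}}

```text
t: 16.9
eef_pos: [0.5687, -0.1417, 0.246]
tcp_rot: [[0.999, -0.053, 0.001], [-0.053, -0.999, -0.001], [0.001, 0.001, -1.0]]
force: [1.5, -3.0, 4.1]
gripper_width: 0.0206
grip_force: 59.0
```

```bash
python3 rows.py -12.4 54.5 -61.4 79.5 -153 -213 5
```

```text
[[-0.002, -0.0044, 0, 0, 0, 0, 0], [-0.0036, -0.0089, 0, 0, 0, 0, 0], [-0.0048, -0.0136, 0, 0, 0, 0, 0], [-0.0056, -0.0183, 0, 0, 0, 0, 0], [-0.006, -0.0231, 0, 0, 0, 0, 0], [-0.0059, -0.0279, 0, 0, 0, 0, 0], [-0.0055, -0.0327, 0, 0, 0, 0, 0], [-0.0046, -0.0374, 0, 0, 0, 0, 0], [-0.0033, -0.042, 0, 0, 0, 0, 0], [-0.0016, -0.0465, 0, 0, 0, 0, 0], [0.0004, -0.0508, 0, 0, 0, 0, 0], [0.0029, -0.055, 0, 0, 0, 0, 0]]
q end [-58.5  24.5]
```

{"method": "arm_command", "body": {"increments": [[-0.002, -0.0044, 0, 0, 0, 0, 0], [-0.0036, -0.0089, 0, 0, 0, 0, 0], [-0.0048, -0.0136, 0, 0, 0, 0, 0], [-0.0056, -0.0183, 0, 0, 0, 0, 0], [-0.006, -0.0231, 0, 0, 0, 0, 0], [-0.0059, -0.0279, 0, 0, 0, 0, 0], [-0.0055, -0.0327, 0, 0, 0, 0, 0], [-0.0046, -0.0374, 0, 0, 0, 0, 0], [-0.0033, -0.042, 0, 0, 0, 0, 0], [-0.0016, -0.0465, 0, 0, 0, 0, 0], [0.0004, -0.0508, 0, 0, 0, 0, 0], [0.0029, -0.055, 0, 0, 0, 0, 0]]}}

```text
t: 18.1
eef_pos: [0.5746, -0.0865, 0.2457]
tcp_rot: [[0.999, -0.053, 0.0], [-0.053, -0.999, -0.001], [0.0, 0.001, -1.0]]
force: [3.4, -6.6, 1.3]
gripper_width: 0.0205
grip_force: 59.0
```

```bash
python3 rows.py -12.4 54.5 -58.5 24.5 -213 -273 5
```

```text
[[0.0028, -0.0039, 0, 0, 0, 0, 0], [0.0059, -0.0075, 0, 0, 0, 0, 0], [0.0093, -0.0109, 0, 0, 0, 0, 0], [0.013, -0.0139, 0, 0, 0, 0, 0], [0.017, -0.0166, 0, 0, 0, 0, 0], [0.0211, -0.019, 0, 0, 0, 0, 0], [0.0255, -0.021, 0, 0, 0, 0, 0], [0.03, -0.0226, 0, 0, 0, 0, 0], [0.0347, -0.0238, 0, 0, 0, 0, 0], [0.0394, -0.0246, 0, 0, 0, 0, 0], [0.0442, -0.025, 0, 0, 0, 0, 0], [0.049, -0.0249, 0, 0, 0, 0, 0]]
q end [-9.5 -0.4]
```

{"method": "arm_command", "body": {"increments": [[0.0028, -0.0039, 0, 0, 0, 0, 0], [0.0059, -0.0075, 0, 0, 0, 0, 0], [0.0093, -0.0109, 0, 0, 0, 0, 0], [0.013, -0.0139, 0, 0, 0, 0, 0], [0.017, -0.0166, 0, 0, 0, 0, 0], [0.0211, -0.019, 0, 0, 0, 0, 0], [0.0255, -0.021, 0, 0, 0, 0, 0], [0.03, -0.0226, 0, 0, 0, 0, 0], [0.0347, -0.0238, 0, 0, 0, 0, 0], [0.0394, -0.0246, 0, 0, 0, 0, 0], [0.0442, -0.025, 0, 0, 0, 0, 0], [0.049, -0.0249, 0, 0, 0, 0, 0]]}}

```text
t: 19.3
eef_pos: [0.6238, -0.0641, 0.2454]
tcp_rot: [[0.999, -0.053, -0.002], [-0.053, -0.999, -0.0], [-0.002, 0.0, -1.0]]
force: [-4.3, -4.3, 6.5]
gripper_width: 0.0206
grip_force: 59.6
```

```bash
python3 circ.py "[[0.6339,-0.0659],[0.6684,-0.0963],[0.664,-0.1513],[0.6141,-0.1744],[0.5687,-0.1417],[0.5746,-0.0865]]" "[3.4,-6.6]"
python3 - <<'E'
from h import *
s=read_state();print(s["eef_pos"],s["force"])
im=save("side","s4")
for l in("bush_top","flag_top","near_end"):
  for r in landmark_of("side",l)[:2]: print(l,r["score"],r["uv"])
print(proj("side",(.7065,-.124,.1935)),proj("side",(.7065,-.124,.2015)),proj("side",(.6187,-.119,.045)))
cv2.imwrite("pics/s4c.png",cv2.resize(im[135:255,270:370,::-1],None,fx=5,fy=5,interpolation=cv2.INTER_CUBIC))
E
```

```text
centre [ 0.6189 -0.1193] res [ 0.51 -0.37  0.3   0.27 -0.08  0.12] local alpha 146.46989612042105 rad -6.662955697334433 resist 3.2749078422695534
Cq -12.179152787209167 54.76201265346663
[ 0.62383483 -0.06405218  0.24540467] [-4.31826804 -4.30405914  6.50869154]
near_end 0.95 [362.4, 244.6]
near_end 0.93 [275.9, 344.9]
[294.27362556 162.38618802] [294.12451608 159.89737104] [320.8314785  218.89972749]
```

View pics/s4c.png

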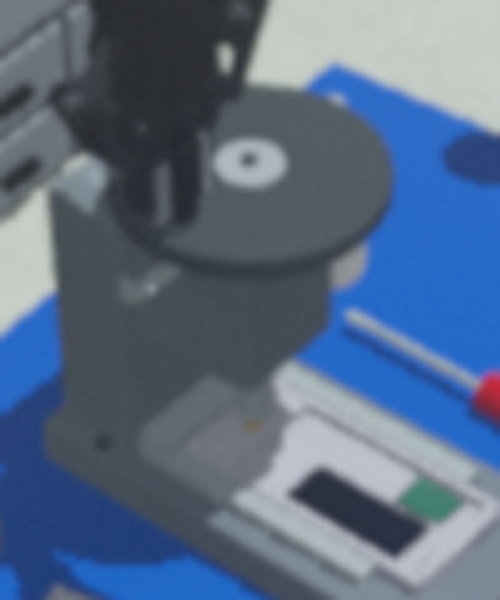

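Run:
```python
import numpy as np
q=np.array([-9.5,-.4])
for a in range(-277,-353,-4):
    A=np.radians(a);n=np.array([-12.2+55*np.cos(A),54.6-55*np.sin(A)]).round(1);print(a,n,(n-q).round(1));q=n
```

```text
-277 [-5.5  0. ] [4.  0.4]
-281 [-1.7  0.6] [3.8 0.6]
-285 [2.  1.5] [3.7 0.9]
-289 [5.7 2.6] [3.7 1.1]
-293 [9.3 4. ] [3.6 1.4]
-297 [12.8  5.6] [3.5 1.6]
-301 [16.1  7.5] [3.3 1.9]
-305 [19.3  9.5] [3.2 2. ]
-309 [22.4 11.9] [3.1 2.4]
-313 [25.3 14.4] [2.9 2.5]
-317 [28.  17.1] [2.7 2.7]
-321 [30.5 20. ] [2.5 2.9]
-325 [32.9 23.1] [2.4 3.1]
-329 [34.9 26.3] [2.  3.2]
-333 [36.8 29.6] [1.9 3.3]
-337 [38.4 33.1] [1.6 3.5]
-341 [39.8 36.7] [1.4 3.6]
-345 [40.9 40.4] [1.1 3.7]
-349 [41.8 44.1] [0.9 3.7]
```

{"method": "arm_command", "body": {"increments": [[0.001, 0.0001, 0, 0, 0, 0, 0], [0.002, 0.0002, 0, 0, 0, 0, 0], [0.003, 0.0003, 0, 0, 0, 0, 0], [0.004, 0.0004, 0, 0, 0, 0, 0], [0.004, 0.0004, 0, 0, 0, 0, 0]]}}

```text
t: 20.0
eef_pos: [0.6277, -0.0646, 0.2454]
tcp_rot: [[0.999, -0.053, -0.002], [-0.053, -0.999, 0.0], [-0.002, -0.0, -1.0]]
force: [-2.5, -1.5, 6.4]
gripper_width: 0.021
grip_force: 59.6
```

{"method": "arm_command", "body": {"increments": [[0.0019, 0.0003, 0, 0, 0, 0, 0], [0.0038, 0.0006, 0, 0, 0, 0, 0], [0.0057, 0.001, 0, 0, 0, 0, 0], [0.0075, 0.0015, 0, 0, 0, 0, 0], [0.0075, 0.0015, 0, 0, 0, 0, 0]]}}

```text
t: 20.5
eef_pos: [0.6352, -0.0663, 0.2454]
tcp_rot: [[0.999, -0.053, -0.002], [-0.053, -0.999, 0.001], [-0.002, -0.0, -1.0]]
force: [-2.4, 0.1, 6.8]
gripper_width: 0.0207
grip_force: 59.6
```

{"method": "arm_command", "body": {"increments": [[0.0012, 0.0003, 0, 0, 0, 0, 0], [0.0025, 0.0007, 0, 0, 0, 0, 0], [0.0037, 0.0011, 0, 0, 0, 0, 0], [0.0037, 0.0011, 0, 0, 0, 0, 0]]}}

```text
t: 20.9
eef_pos: [0.6388, -0.0675, 0.2454]
tcp_rot: [[0.999, -0.053, -0.002], [-0.053, -0.999, 0.001], [-0.002, -0.001, -1.0]]
force: [-2.9, -0.0, 6.4]
gripper_width: 0.0203
grip_force: 59.6
```

{"method": "arm_command", "body": {"increments": [[0.0012, 0.0004, 0, 0, 0, 0, 0], [0.0024, 0.0009, 0, 0, 0, 0, 0], [0.0036, 0.0014, 0, 0, 0, 0, 0], [0.0036, 0.0014, 0, 0, 0, 0, 0]]}}

```text
t: 21.3
eef_pos: [0.6422, -0.0689, 0.2454]
tcp_rot: [[0.999, -0.053, -0.003], [-0.053, -0.999, 0.001], [-0.003, -0.001, -1.0]]
force: [-4.4, 1.5, 7.6]
gripper_width: 0.0207
grip_force: 59.7
```

{"method": "arm_command", "body": {"increments": [[0.0012, 0.0005, 0, 0, 0, 0, 0], [0.0024, 0.001, 0, 0, 0, 0, 0], [0.0035, 0.0016, 0, 0, 0, 0, 0], [0.0035, 0.0016, 0, 0, 0, 0, 0]]}}

```text
t: 21.7
eef_pos: [0.6449, -0.0702, 0.2453]
tcp_rot: [[0.999, -0.053, -0.004], [-0.053, -0.999, 0.002], [-0.004, -0.002, -1.0]]
force: [-7.7, 4.4, 8.8]
gripper_width: 0.0205
grip_force: 59.9
```

{"method": "arm_command", "body": {"increments": [[0.0007, 0.0003, 0, 0, 0, 0, 0], [0.0013, 0.0007, 0, 0, 0, 0, 0], [0.0013, 0.0007, 0, 0, 0, 0, 0]]}}

```text
t: 22.0
eef_pos: [0.6459, -0.0707, 0.2452]
tcp_rot: [[0.999, -0.053, -0.005], [-0.053, -0.999, 0.002], [-0.005, -0.002, -1.0]]
force: [-8.9, 6.6, 9.9]
gripper_width: 0.0208
grip_force: 60.0
```

Run:
```python
from h import *
s=read_state();print(s["eef_pos"],s["force"])
```

```text
[ 0.64592997 -0.0706924   0.24521389] [-8.86028226  6.57890026  9.85747786]
```

{"method": "arm_command", "body": {"increments": [[-0.001, -0.0005, 0, 0, 0, 0, 0], [-0.002, -0.001, 0, 0, 0, 0, 0], [-0.003, -0.0016, 0, 0, 0, 0, 0], [-0.003, -0.0016, 0, 0, 0, 0, 0]]}}

```text
t: 22.4
eef_pos: [0.6434, -0.0694, 0.2453]
tcp_rot: [[0.999, -0.053, -0.003], [-0.053, -0.999, 0.001], [-0.003, -0.001, -1.0]]
force: [-5.8, 2.1, 8.5]
gripper_width: 0.0207
grip_force: 59.9
```

Run:
```python
from h import *
s=read_state();print(s["eef_pos"],s["force"])
save("top","t5");save("side","s5")
for c in("top","side"):
  for r in landmark_of(c,"flag_top")[:2]: print(c,r["score"],r["uv"])
```

```text
[ 0.64341997 -0.06941136  0.24534748] [-5.81833447  2.08519773  8.46137368]
```

{"method": "arm_command", "body": {"increments": [[-0.0009, -0.0005, 0, 0, 0, 0, 0], [-0.0018, -0.0009, 0, 0, 0, 0, 0], [-0.0018, -0.0009, 0, 0, 0, 0, 0]]}}

```text
t: 22.9
eef_pos: [0.642, -0.0688, 0.2454]
tcp_rot: [[0.999, -0.053, -0.003], [-0.053, -0.999, 0.001], [-0.003, -0.001, -1.0]]
force: [-3.3, 0.7, 7.2]
gripper_width: 0.0208
grip_force: 59.8
```

{"method": "arm_command", "body": {"increments": [[0, 0, 0, 0, 0, 0, 0.3], [0, 0, 0, 0, 0, 0, 0.4], [0, 0, 0, 0, 0, 0, 0.6], [0, 0, 0, 0, 0, 0, 0.8], [0, 0, 0, 0, 0, 0, 1], [0, 0, 0, 0, 0, 0, 1], [0, 0, -0.01, 0, 0, 0, 1], [0, 0, -0.03, 0, 0, 0, 1], [0, 0, -0.06, 0, 0, 0, 1], [0, 0, -0.09, 0, 0, 0, 1], [0, 0, -0.12, 0, 0, 0, 1], [0, 0, -0.13, 0, 0, 0, 1]]}}

```text
t: 24.1
eef_pos: [0.6439, -0.0696, 0.38]
tcp_rot: [[0.999, -0.053, 0.005], [-0.053, -0.999, -0.001], [0.005, 0.001, -1.0]]
force: [-0.1, -0.1, -0.4]
gripper_width: 0.0852
grip_force: 0.0
```

{"method": "arm_command", "body": {"increments": [[-0.02, 0, 0, 0, 0, 0, 1], [-0.05, 0, 0, 0, 0, 0, 1], [-0.08, 0, 0, 0, 0, 0, 1], [-0.11, 0, 0, 0, 0, 0, 1], [-0.14, 0, 0, 0, 0, 0, 1], [-0.17, 0, 0, 0, 0, 0, 1], [-0.19, 0, 0, 0, 0, 0, 1], [-0.2, 0, 0, 0, 0, 0, 1], [-0.2, 0, 0, 0, 0, 0, 1]]}}

```text
t: 25.0
eef_pos: [0.4428, -0.0588, 0.3761]
tcp_rot: [[0.999, -0.053, 0.0], [-0.053, -0.999, -0.0], [0.0, 0.0, -1.0]]
force: [-0.3, -0.3, 1.0]
gripper_width: 0.0855
grip_force: 0.0
```

Run:
```python
from h import *
s=read_state();print(s["eef_pos"],s["force"],s["t"])
a=cv2.imread("pics/side0.png"); save("side","s6"); b=cv2.imread("pics/s6.png")
t0=cv2.imread("pics/top0.png"); save("top","t6"); t1=cv2.imread("pics/t6.png")
r=lambda i:cv2.resize(i,(400,300),interpolation=cv2.INTER_CUBIC)
for c in("top","side"):
  for q in landmark_of(c,"flag_top")[:2]: print(c,q["score"],q["uv"])
S=lambda i:r(i[145:205,270:350]); T=lambda i:r(i[140:200,350:430])
cv2.imwrite("pics/c6.png",cv2.vconcat([cv2.hconcat([S(a),S(b)]),cv2.hconcat([T(t0),T(t1)])]))
```

```text
[ 0.44284978 -0.05878037  0.37610314] [-0.29906648 -0.30847471  0.97243884] 25.0
```

View pics/c6.png

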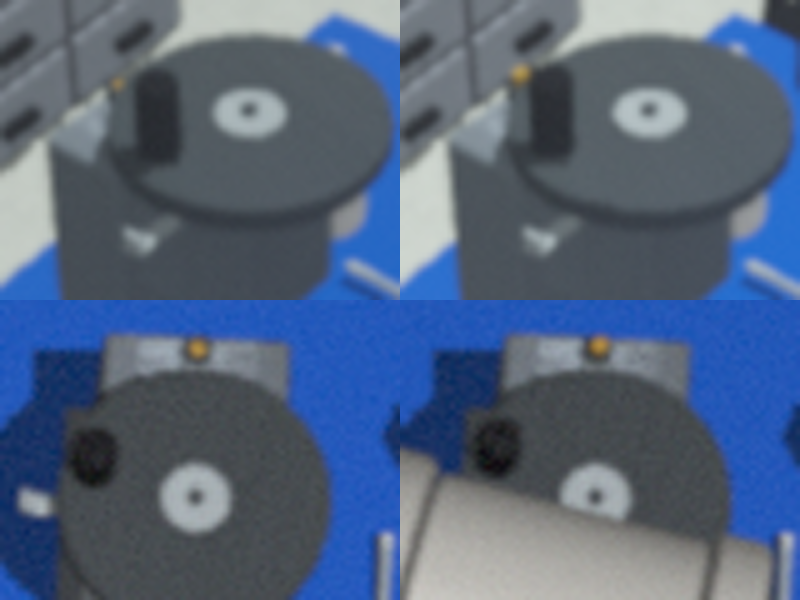

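```bash
python3 -c "
from plant import *
print(close_job())"
```

```text
the job is handed in; nothing more can be done
None
```

I pushed the frame home (the push force topped out at about 15 N) and turned the wheel clockwise about 370° until the force rose sharply at the stroke stop, to about 11 N. I then eased off, released the knob, moved the arm clear and handed the job in. The indicator pin looked about fully up in the last side picture, but I did not see the pressed bush or get a verdict back.

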